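# Feed the pigment rack past the spring gate

## Task

Push the wooden rack of pigment jars along the chute, past the red stop gate, until it sits fully home against the black end stop at the analyser. The gate is sprung: press its long orange plate down with one fingertip and keep it down while another finger pushes the rack past, then let the gate spring up behind the rack and move clear. Slide the rack only, without lifting or tipping it, and leave the things around the chute where they are.

Things in the scene. Friction and masses are not known exactly. Their poses are not given: they have to be found in the camera images.
- chute: Straight metal feed chute fixed on the table; origin on the table below the gate slot; x is the rack's direction of travel (away from the robot), y left across the chute, z up. In mm of this frame, as everywhere below: floor top at z 55, x -197 to 102, open at the near end; guide walls' inner faces at y -32 and +32, 5 thick, tops at z 75.
- rack: Light wooden rack with six pigment jars fixed in it, about 0.3 kg, on the chute floor before the gate: 90 long (x), 60 wide, 44 high over the black caps. Origin at its underside centre, x along the chute. Its ends are upright boards 34 high. Its underside is open with cross bars: the gate catches there if let up. Home: origin at chute x 57, near end 8 mm past the gate's tooth.
- gate (a joint): Sprung hinged gate (rad): 0 = shut, 0.28 = pressed to its limit; springs back when let go. Hinge line along chute x at y -120, z 72. The red tooth is below the chute floor from about 0.16. At y -64 the plate starts to move at about 3.5 N and needs about 8 N at the limit.
- press (a point): Point on the top of the gate's orange press plate, at chute x -80, y -64; moves with it. The plate lies beside the chute's -y wall, 4 thick, x -190 to 30, y -116 to -43, and can be pressed anywhere along it. Its top at a distance a from the hinge line is at z 72 + a*sin(0.14 - joint): at y -64 it is 80 when shut, 67 at 0.22, 64 at the limit. Hinge posts 80 high at x -204 and 44, y -130 to -114.
- tooth (a point): Centre of the top edge of the gate's red tooth, at chute x 0, y -5: 8 thick (x -4 to 4), y -20 to 10. Shut, it stands 15 above the chute floor and stops the rack; it goes down through the floor as the orange plate is pressed.
- stop (a point): Centre of the near face of the black end stop, on the chute floor (chute x 102, y 0, z 55); the stop is 40 high above the floor and 74 wide. The white analyser housing behind it: x 113 to 243, 190 wide, 105 high.
- bottle: Amber glass bottle, 48 in diameter, 125 high, standing loose left of the chute; origin at its underside centre. Leave alone.
- jar: Clear glass jar with steel lid, 60 in diameter, 75 high, standing loose left of the chute; origin at its underside centre. Leave alone.
- cup: White ceramic cup, 70 in diameter, 80 high, standing loose right of the chute; origin at its underside centre. Leave alone.
- knife: Palette knife, 190 long, lying loose along its x axis right of the chute; origin at its underside centre. Leave alone.

How it is judged:
By the outcome, as a careful person would: the job done as asked, in the order asked, and still so for the second after the job is handed in, with the robot touching nothing.
It also fails if it takes over 38 s, if anything falls off the work surface, if the arm or the gripper's body presses on something with over 40 N, if the wrist force passes 120 N, or if a joint passes its speed limit or range.

## Robot

A 6-joint arm with a two-finger parallel gripper is mounted at the origin on the work surface. World frame = base frame: x ahead of the robot, y to its left, z up, the work surface at z = 0. Lengths are in m, angles in rad, forces in N, time in s.
With the tool pointing down it reaches from about 0.275 to 0.875 m from the base axis. Payload 12.5 kg.
Tool frame: the origin (TCP) lies midway between the tips of the shut fingers; the grasp point (between the pads) lies 19 mm behind it; z points along the fingers, x is the direction in which the jaws open and shut, and the axes are right-handed (so a half turn about z gives the same grasp; the last joint's range is limited). The gripper opens to 85 mm and grips with 20 to 120 N. Pads are 22 mm wide; open, the fingers measure 114 mm over their backs; the gripper's body (76 mm by 85 mm) begins 54 mm behind the grasp point. The pads swing forward as they close: fully open they stand 13 mm farther back than shut.
Start: joints at [-1.361, 0.351, 1.652, -0, 1.139, -0.085], TCP at [0.16, -0.526, 0.231] pointing down, gripper open.
Joint ranges: [-2.75, 2.75], [-0.79, 2.1], [0.01, 2.65], [-1.57, 4.71], [0.07, 3.14], [-2.87, 2.87]. Speed limits (rad/s): [2.22, 2.22, 2.79, 3.14, 3.14, 3.14].

## Interface

Orientations are given as a unit quaternion [w, x, y, z].
In Python, from plant import bot, eyes gives the robot as it stands.
- The arm moves only by the shell command python3 -m creep 'ROWS' [OPENING] [FORCE]. ROWS is a JSON object of lists of equal length, an entry for each row: "xyz": the shift along the tool's x, y, z in mm, a list of three; "turn": the turn about the tool's z in rad. In form: {"xyz": [[dx, dy, dz], ...], "turn": [turn, ...]}. A call has 1 to 8 rows; each row is the pose to reach, as a shift and turn from the pose measured when the call began, along the tool's axes at that moment; what a row does not reach only later rows make up. A row lasts 1/10 s, in which the tool goes at most 50 mm and 8.59 degrees, less where a joint would pass 70% of its speed; a pose out of reach is approached as far as the arm can. A call with a gripper value outside its range is refused whole. OPENING is the opening, from -1 (shut) to 1 (fully open), set as the call begins (- or left out, the last holds). The fingers move at their own pace and stop on an object; FORCE is the grip in N (left out, the last holds). Time passes only in rows, so rows that repeat a pose let the fingers close. It gives the time, the measured TCP pose, the force and the opening at its end, in the units of the state.
- bot.observe(): the state, without advancing time (a new reading comes with each control period).
- eyes.capture(name): name is "scene" or "top"; returns (picture, depth): 400x640x3 uint8, blue, green, red; 400x640 float32, m along the optical axis (not along the pixel's ray), 0 where there is no reading.
- eyes.get_calibration(name): a dict with "K" (3x3 intrinsics, pixels), "k1" (the pictures are not rectified: a ray, as slopes to the right and down, at radius r is drawn at 1 + k1 r^2 times it, then the intrinsics apply), "R" (3x3) and "t" (3): a world point X has camera coordinates R X + t. Camera axes: x right, y down, z forward; pixel columns grow to the right and rows downward; lengths in m; the calibration is good to about 2 mm. A picture is of the moment at which its call begins. get_calibration takes no time and is no camera call.
- bot.sign_off(): hands the job in, once; it reports no verdict.
The state is a dict: "t": time; "qpos": joint angles; "qvel": joint speeds; "effort": joint torques, N m; "ee_pos": TCP position; "eef_rot": TCP orientation; "force": force on the tool from outside, world axes, zero at the start; "wrist_torque": the same for the moment, N m; "width": finger opening in m.
Only numpy, scipy, OpenCV 4.12 (cv2) and the standard library are available. Lean on these libraries where they do the work, as an engineer would, in place of code of your own. Each camera call takes 0.05 s, during which the arm holds its last target.

## Working session

There is one attempt and no reset: what is moved stays moved. The work goes in short steps, Python scripts to look and compute and a shell command to move; the robot and the scene stay as the last step left them, time stands still between calls to the robot, and variables do not carry over. Pictures are saved under pics/ and viewed, and the job is handed in when it is done.

```bash
ls; mkdir -p pics; python3 - <<'E'
from plant import bot,eyes
import cv2,numpy as np
print(bot.observe())
for n in("scene","top"):
    p,d=eyes.capture(n); cv2.imwrite(f"pics/{n}0.png",p); np.savez(f"{n}0.npz",p=p,d=d)
    print(n,eyes.get_calibration(n))
E
```

```text
pics
{'t': 0.0, 'qpos': array([-1.36062684e+00,  3.51262279e-01,  1.65240389e+00, -6.80954960e-06,
        1.13909090e+00, -8.46231634e-02]), 'qvel': array([-0.0001091 , -0.00053565,  0.00066107,  0.00209049, -0.00019062,
       -0.00033414]), 'effort': array([ 1.84039855e-03, -5.06102693e+01, -2.91406220e+01,  6.82676614e-05,
        4.55835223e-03,  7.05031297e-06]), 'ee_pos': array([ 0.15974163, -0.52595759,  0.23075183]), 'eef_rot': array([-3.82726690e-04,  8.03288163e-01, -5.95590286e-01, -4.38741448e-04]), 'force': array([0.40141917, 1.05628425, 0.17093641]), 'wrist_torque': array([ 0.0181726 ,  0.02540438, -0.00209176]), 'width': 0.08536729541316519}
scene {'K': array([[477.1429805 ,   0.        , 323.99818493],
       [  0.        , 477.1429805 , 192.20740438],
       [  0.        ,   0.        ,   1.        ]]), 'k1': -0.11822604104129023, 'R': array([[ 0.796653  ,  0.60442525,  0.00375749],
       [ 0.51246934, -0.67212962, -0.53443144],
       [-0.32049833,  0.427682  , -0.84520348]]), 't': array([-0.49853287, -0.28167289,  1.17317283])}
top {'K': array([[492.62762401,   0.        , 308.9545246 ],
       [  0.        , 492.62762401, 194.07871273],
       [  0.        ,   0.        ,   1.        ]]), 'k1': -0.10623328471829462, 'R': array([[ 0.01499801, -0.99987921,  0.00407849],
       [-0.98960026, -0.01542719, -0.14301515],
       [ 0.1430608 , -0.00189113, -0.9897121 ]]), 't': array([-0.01763079,  0.63161262,  1.15016871])}
```

View pics/scene0.png

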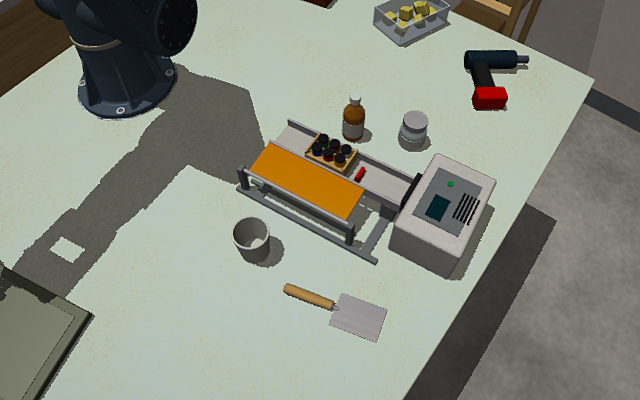

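View pics/top0.png

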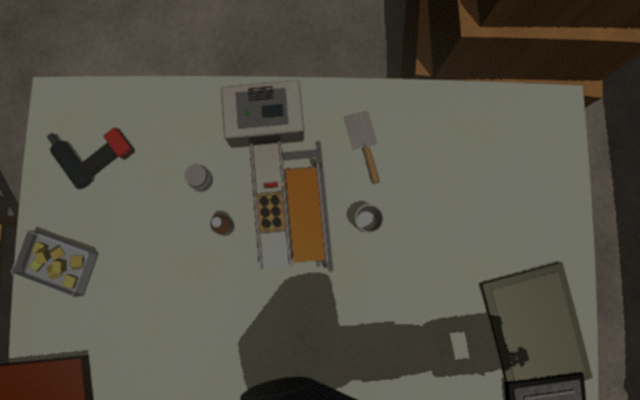

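The scene view shows the orange plate (about 250–365, 142–220), red tooth at (360,174) and rack at (332,152). The top view shows the plate at (306,214), tooth at (270,185) and rack at (269,212), and the chute runs nearly along world +x. Next I fit the chute frame.

```bash
cat > h.py <<'E'
import numpy as np,cv2
from plant import eyes
def cal(n): return eyes.get_calibration(n)
def ray(n,uv):
    c=cal(n); k=np.array([c["k1"],0,0,0.])
    uv=np.asarray(uv,float).reshape(-1,2)
    s=cv2.undistortPoints(uv.reshape(-1,1,2),c["K"],k).reshape(-1,2)
    d=np.c_[s,np.ones(len(s))]@c["R"]; o=-c["R"].T@c["t"]
    return o,d
def plane(n,uv,z):
    o,d=ray(n,uv); return o+d*((np.asarray(z)-o[2])/d[:,2])[:,None]
def proj(n,X):
    c=cal(n); return cv2.projectPoints(np.asarray(X,float).reshape(-1,1,3),cv2.Rodrigues(c["R"])[0],c["t"],c["K"],np.array([c["k1"],0,0,0.]))[0].reshape(-1,2)
def deptht(n,mask,d):
    v,u=np.nonzero(mask&(d>0)); o,r=ray(n,np.c_[u,v]); return o+r*d[v,u][:,None]
def big(m):
    k,l,s,c=cv2.connectedComponentsWithStats(m.astype(np.uint8)); i=1+np.argmax(s[1:,4]); return l==i
def hsv(p): return cv2.cvtColor(p,cv2.COLOR_BGR2HSV).astype(int)
def orange(p):
    h=hsv(p); return big((h[...,0]>8)&(h[...,0]<25)&(h[...,1]>230)&(h[...,2]>90))
E
python3 - <<'E'
from h import *
for n in("scene","top"):
    z=np.load(n+"0.npz");p,d=z["p"],z["d"]
    m=orange(p);print(n,m.sum())
    c=max(cv2.findContours(m.astype(np.uint8),0,1)[0],key=cv2.contourArea)
    q=cv2.approxPolyDP(c,4,True).reshape(-1,2);print("corners",q.tolist())
    P=deptht(n,m,d);me=np.median(P,0);print("depth centroid",P.mean(0),"n",np.linalg.svd(P-P.mean(0),full_matrices=False)[2][2])
    print(np.round(plane(n,q,.078),4).tolist())
    X=plane(n,c.reshape(-1,2),.078)[:,:2]; print("rect",cv2.minAreaRect((X*1000).astype(np.float32)))
    h=hsv(p); r=((h[...,0]<6)|(h[...,0]>174))&(h[...,1]>150)&(h[...,2]>80)
    k,l,s,ce=cv2.connectedComponentsWithStats(r.astype(np.uint8))
    for i in range(1,k):
        if s[i,4]>6: print("red",s[i],ce[i],plane(n,ce[i],.070),np.median(deptht(n,l==i,d),0))
E
```

```text
scene 3728
corners [[250, 169], [345, 219], [363, 190], [271, 143]]
depth centroid [5.84130046e-01 2.10935457e-04 7.69307071e-02] n [-0.0136041   0.13047518 -0.99135824]
[[0.4795, -0.0478, 0.078], [0.6932, -0.0256, 0.078], [0.6835, 0.0463, 0.078], [0.4702, 0.0263, 0.078]]
rect ((580.1385498046875, -0.10721588134765625), (220.40011596679688, 76.73851013183594), 6.297632217407227)
red [475  87  33  13 377] [490.95490716  92.85676393] [[0.76418597 0.44264384 0.07      ]] [0.75903141 0.47194695 0.04284752]
red [355 167  10  12  48] [359.72916667 172.35416667] [[0.65243999 0.08093433 0.07      ]] [0.65253628 0.08158613 0.06927245]Traceback (most recent call last):
  File "<stdin>", line 4, in <module>
  File "h.py", line 20, in orange
    h=hsv(p); return big((h[...,0]>8)&(h[...,0]<25)&(h[...,1]>230)&(h[...,2]>90))
                     ~~~^^^^^^^^^^^^^^^^^^^^^^^^^^^^^^^^^^^^^^^^^^^^^^^^^^^^^^^^^
  File "h.py", line 17, in big
    k,l,s,c=cv2.connectedComponentsWithStats(m.astype(np.uint8)); i=1+np.argmax(s[1:,4]); return l==i
                                                                      ~~~~~~~~~^^^^^^^^^
    return _wrapfunc(a, 'argmax', axis=axis, out=out, **kwds)
    return bound(*args, **kwds)
ValueError: attempt to get argmax of an empty sequence
```

```bash
sed -i 's/>230)&(h\[...,2\]>90/>190)\&(h[...,2]>60/' h.py
python3 - <<'E'
from h import *
def dist(f,n):pass
from scipy.optimize import least_squares
obs=[];
S=lambda a:72+a*np.sin(.14)
ch=np.array([[-190,-116,S(4)],[30,-116,S(4)],[30,-43,S(77)],[-190,-43,S(77)]])
def toW(q,c):
    ca,sa=np.cos(q[2]),np.sin(q[2]); c=np.asarray(c,float)
    return np.c_[q[0]*1000+ca*c[:,0]-sa*c[:,1],q[1]*1000+sa*c[:,0]+ca*c[:,1],c[:,2]]/1000
for n in("scene","top"):
    z=np.load(n+"0.npz");p,d=z["p"],z["d"]
    m=orange(p);c=max(cv2.findContours(m.astype(np.uint8),0,1)[0],key=cv2.contourArea)
    print(n,m.sum(),cv2.approxPolyDP(c,4,True).reshape(-1,2).tolist())
    P=deptht(n,m,d);print("depth",P.mean(0))
    X=plane(n,c.reshape(-1,2),.078)[:,:2]; print("rect",cv2.minAreaRect((X*1000).astype(np.float32)))
    # corners: plane z .0777
    (cx,cy),_,_=cv2.minAreaRect((X*1000).astype(np.float32))
    h=hsv(p); r=((h[...,0]<6)|(h[...,0]>174))&(h[...,1]>150)&(h[...,2]>70)
    k,l,s,ce=cv2.connectedComponentsWithStats(r.astype(np.uint8))
    for i in range(1,k):
        if 6<s[i,4]<100: print("red",s[i],ce[i],plane(n,ce[i],.070),np.median(deptht(n,l==i,d),0))
p=np.load("top0.npz")["p"]; cv2.imwrite("pics/topz.png",cv2.convertScaleAbs(cv2.resize(p[70:290,190:400],None,fx=2.7,fy=2.7,interpolation=2),alpha=1.6))
p=np.load("scene0.npz")["p"]; cv2.imwrite("pics/scenez.png",cv2.resize(p[90:290,220:500],None,fx=2.8,fy=2.8,interpolation=2))
E
```

```text
scene 3758 [[269, 142], [250, 169], [346, 219], [364, 189]]
depth [5.83917707e-01 3.08493096e-04 7.68024330e-02]
rect ((580.0028686523438, 0.01404571533203125), (222.6537322998047, 77.06934356689453), 6.202340602874756)
red [355 167  10  14  53] [359.58490566 172.77358491] [[0.65278835 0.07993671 0.07      ]] [0.65285671 0.08148394 0.06897301]
top 976 [[288, 170], [290, 210], [294, 219], [301, 214], [309, 228], [301, 227], [308, 231], [304, 234], [311, 228], [313, 237], [310, 232], [315, 235], [312, 231], [320, 229], [313, 220], [319, 220], [315, 172]]
depth [0.61992976 0.00338753 0.07788664]
rect ((605.861572265625, 5.102695465087891), (163.73345947265625, 68.71078491210938), 6.110253810882568)
red [265 183  12   4  33] [270.78787879 184.27272727] [[0.65045989 0.0834222  0.07      ]] [0.65072755 0.08266229 0.07138505]
```

```bash
sleep 1
```

```text
(no output)
```

View pics/topz.png

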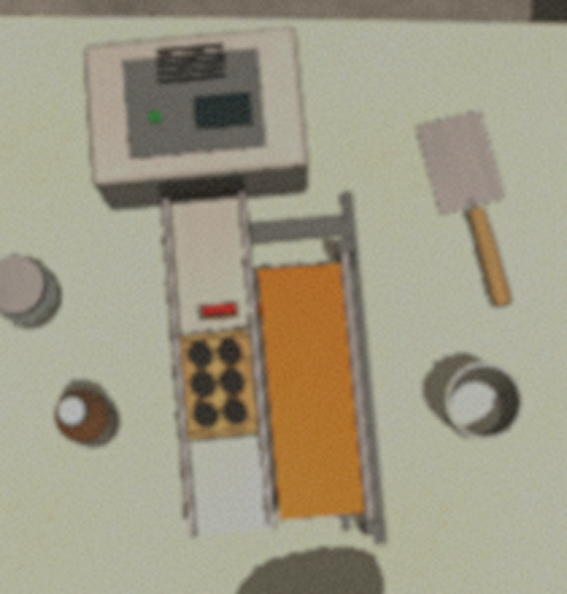

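View pics/scenez.png

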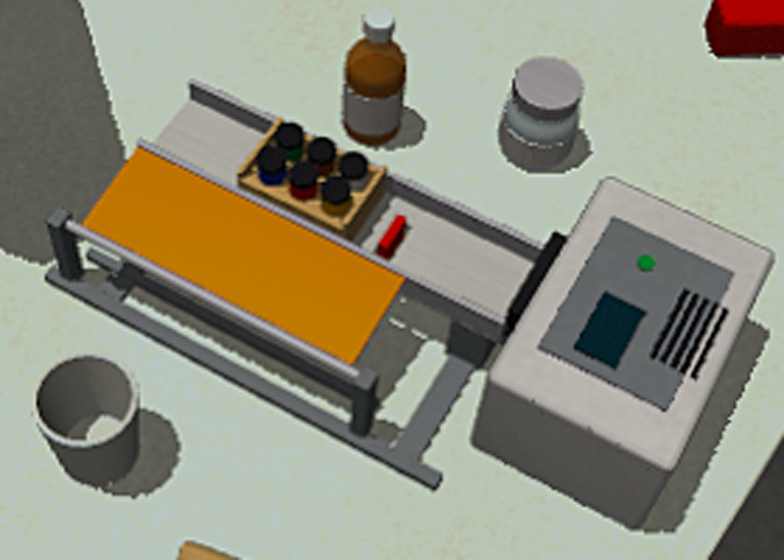

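```bash
python3 - <<'E'
from h import *
from scipy.optimize import least_squares
S=lambda a:72+a*np.sin(.14)
ch=np.array([[-190,-116,S(4)],[30,-116,S(4)],[30,-43,S(77)],[-190,-43,S(77)]])
def toW(q,c):
    ca,sa=np.cos(q[2]),np.sin(q[2]); c=np.asarray(c,float)
    return np.c_[q[0]*1000+ca*c[:,0]-sa*c[:,1],q[1]*1000+sa*c[:,0]+ca*c[:,1],c[:,2]]/1000
for n in("scene","top"):
    z=np.load(n+"0.npz");p,d=z["p"],z["d"]
    b=cv2.GaussianBlur(p,(0,0),1) if n=="top" else p
    h=hsv(b); m=big((h[...,0]>8)&(h[...,0]<25)&(h[...,1]>(170))&(h[...,2]>60))
    c=max(cv2.findContours(m.astype(np.uint8),0,1)[0],key=cv2.contourArea)
    q=cv2.approxPolyDP(c,5,True).reshape(-1,2);print(n,m.sum(),q.tolist())
    # side lines through contour pts, in plane approx z of plate via depth-free 2-step: cast on tilted plate plane
    o,r=ray(n,c.reshape(-1,2))
    a=6.0/57.3
    for it in range(4):
        yh=np.array([-np.sin(a),np.cos(a),0]); t=np.tan(.14)
        if it==0: X=o+r*((.078-o[2])/r[:,2])[:,None]
        else:
            nrm=np.array([0,0,1.])-t*yh; P0=toW([ox,oy,a],[[0,-120,72]])[0]
            X=o+r*((nrm@(P0-o))/(r@nrm))[:,None]
        (cx,cy),wh,an=cv2.minAreaRect((X[:,:2]*1000).astype(np.float32))
        a=np.radians(an) if an<45 else np.radians(an-90)
        # centre -> chute (-80,-79.5)
        ca,sa=np.cos(a),np.sin(a); ox=(cx-(ca*-80-sa*-79.5))/1000; oy=(cy-(sa*-80+ca*-79.5))/1000
    print("origin",ox,oy,"yaw",np.degrees(a),"size",wh)
    q=[ox,oy,a]
    R=np.array([[ca,sa],[-sa,ca]])
    # depth points -> chute
    allm=np.ones(d.shape,bool); P=deptht(n,allm,d); v,u=np.nonzero(d>0)
    C=np.c_[(P[:,:2]-[ox,oy])@R.T*1000,P[:,2]*1000]
    s=(abs(C[:,1])<26)&(C[:,0]>-195)&(C[:,0]<95)
    col=p[v,u]
    tall=s&(C[:,2]>80)
    print("rack top x",np.percentile(C[tall,0],[1,50,99]),"z",np.percentile(C[tall,2],[5,50,95]),tall.sum())
    fl=s&(C[:,0]<-120);print("floor z",np.median(C[fl,2]),fl.sum())
    hh=hsv(b)[v,u]
    wood=s&(hh[:,0]>8)&(hh[:,0]<25)&(hh[:,1]>70)
    print("wood x",np.percentile(C[wood,0],[1,5,50,95,99]),"z",np.percentile(C[wood,2],[5,50,95]),wood.sum())
    plt=(C[:,0]>-180)&(C[:,0]<20)&(abs(C[:,1]+64)<3);print("plate z at -64",np.median(C[plt,2]))
    rp=toW(q,[[0,-5,70]]);print("tooth pred px",proj(n,rp))
    cor=toW(q,[[-197,-32,75],[-197,32,75],[102,32,75],[102,-32,75]]);print(np.round(proj(n,cor),1).tolist())
E
```

```text
scene 3784 [[249, 169], [344, 219], [364, 190], [269, 142]]
origin 0.651528461814546 0.08749585900228651 yaw 6.1831278800964355 size (220.127197265625, 71.75445556640625)
rack top x [-112.41325802  -66.38136143  -24.95152268] z [ 82.22223729  96.39976514 100.08151195] 850
floor z 54.121701979424344 555
wood x [-113.72118742 -111.06722208  -49.08273595  -24.88142669    3.08322448] z [58.52737086 79.61241932 97.62526597] 508
plate z at -64 79.21562621280864
tooth pred px [[360.0346638  171.73262585]]
[[269.7, 138.8], [286.8, 118.6], [415.2, 179.2], [400.8, 203.4]]
top 2613 [[314, 169], [287, 171], [296, 259], [323, 256]]
origin 0.6513346182400735 0.08997395270291217 yaw 6.239834785461426 size (213.51258850097656, 69.24002838134766)
rack top x [-115.21453074  -70.66845464  -26.24416095] z [ 80.78632055  97.83553757 102.52001697] 633
floor z 55.73294322048383 695
wood x [-114.45186653 -111.1414179   -69.16568991  -25.82051998   -5.27868563] z [ 74.02044089  83.60152845 102.11393486] 747
plate z at -64 80.57637462577505
tooth pred px [[270.14130687 183.67594376]]
[[288.6, 265.6], [261.2, 268.1], [251.2, 143.1], [277.7, 140.7]]
```

Both views agree: chute origin is at (0.6515, 0.0885) with yaw 6.2°, the plate measures 220×72, and its height at y -64 is 79–80. The rack spans chute x -114 to -25. I'll now straddle the -y wall behind the rack, with the jaws across the chute.

```bash
python3 -m creep '{"xyz": [[-30,-34,0],[-60,-69,0],[-90,-104,0],[-120,-138,0],[-150,-172,0],[-180,-207,0],[-210,-242,0],[-240,-276,0]], "turn": [0.05,0.1,0.15,0.187,0.187,0.187,0.187,0.187]}' 0.165 20
cat > g.py <<'E'
from h import *
from plant import bot
from scipy.spatial.transform import Rotation as Ro
O=np.array([.6515,.0885]);A=np.radians(6.2)
Rc=np.array([[np.cos(A),np.sin(A)],[-np.sin(A),np.cos(A)]])
def chute(P): P=np.asarray(P,float).reshape(-1,3); return np.c_[(P[:,:2]-O)@Rc.T,P[:,2]]*1000
def world(C): C=np.asarray(C,float).reshape(-1,3)/1000; return np.c_[C[:,:2]@Rc+O,C[:,2]]
def st(target=None):
    s=bot.observe();q=s["eef_rot"];R=Ro.from_quat([q[1],q[2],q[3],q[0]]).as_matrix()
    print("t",round(s["t"],2),"tcp chute",chute(s["ee_pos"])[0].round(1),"yaw x in chute",round(np.degrees(np.arctan2(R[1,0],R[0,0])-A),2),"z",R[:,2].round(3),"F chute",np.r_[Rc@s["force"][:2],s["force"][2]].round(1),"w",round(s["width"]*1000,1))
    if target is not None: print("shift tool mm",(R.T@(world(target)[0]-s["ee_pos"])*1000).round(1))
E
python3 -c "
from g import *
st([-140,-32,200])"
```

```text
t: 0.9
ee_pos: [0.3547, -0.2144, 0.2311]
eef_rot: [-0.0, 0.744, -0.668, -0.0]
force: [0.6, -0.1, 0.9]
width: 0.0499
t 0.9 tcp chute [-327.8 -269.1  231.1] yaw x in chute -90.04 z [-0.     0.001 -1.   ] F chute [ 0.6 -0.2  0.9] w 49.9
shift tool mm [-237.2 -187.6   31.3]
```

```bash
python3 -m creep '{"xyz": [[-36,-27,0],[-72,-54,0],[-108,-82,5],[-142,-110,10],[-176,-138,17],[-208,-165,23],[-237,-188,31],[-237,-188,31]], "turn": [0,0,0,0,0,0,0,0]}'
python3 - <<'E'
from g import *
st([-140,-32,120])
for n in("scene","top"):
    p,d=eyes.capture(n); np.savez(f"{n}1.npz",p=p,d=d)
    q=p[60:290,190:470] if n=="scene" else cv2.convertScaleAbs(p[70:310,190:400],alpha=1.6)
    cv2.imwrite(f"pics/{n}1.png",cv2.resize(q,None,fx=2.5,fy=2.5,interpolation=2))
E
```

```text
t: 1.7
ee_pos: [0.517, 0.0445, 0.199]
eef_rot: [-0.0, 0.745, -0.667, -0.001]
force: [-1.2, -1.2, -0.4]
width: 0.0497
t 1.7 tcp chute [-138.4  -29.2  199. ] yaw x in chute -89.85 z [-0.001  0.002 -1.   ] F chute [-1.4 -1.  -0.4] w 49.7
shift tool mm [ 2.9  1.5 79. ]
```

View pics/scene1.png

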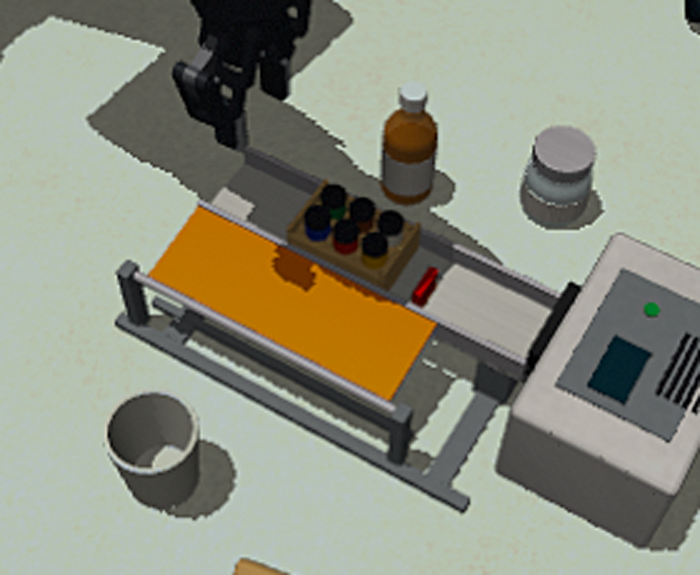

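View pics/top1.png

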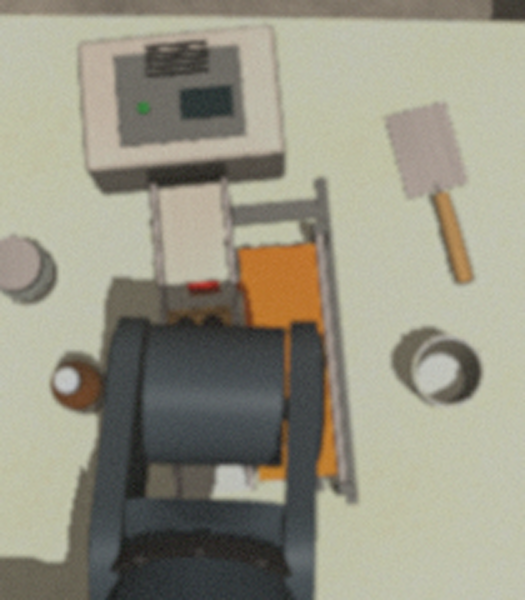

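The scene view shows the fingertips at zoomed (232,148) and (275,97), behind the rack. The rack, bottle and cup haven't moved. I'll measure the finger extents from depth before lowering.

```bash
python3 - <<'E'
from g import *
d=np.load("scene1.npz")["d"]
P=deptht("scene",np.ones(d.shape,bool),d);C=chute(P)
k=(abs(C[:,0]+138)<60)&(abs(C[:,1]+30)<80)&(C[:,2]>190)&(C[:,2]<240)
C=C[k];print(len(C))
for nm,s in(("press",C[:,1]<-35),("push",C[:,1]>-25)):
    D=C[s];print(nm,len(D),"min z",np.percentile(D[:,2],[1,5]))
    for lo in(195,205,215,225):
        E=D[(D[:,2]>lo)&(D[:,2]<lo+10)]
        if len(E)>3:print(lo,len(E),"x",np.percentile(E[:,0],[3,97]).round(),"y",np.percentile(E[:,1],[3,97]).round())
E
python3 -m creep '{"xyz": [[3,2,25],[3,2,55],[3,2,79],[3,2,79]], "turn": [0,0,0,0]}'
python3 -c "
from g import *
st([-140,-32,85])"
```

```text
326
press 132 min z [203.39293101 206.75080529]
195 4 x [-131. -127.] y [-62. -57.]
205 34 x [-142. -125.] y [-69. -55.]
215 48 x [-144. -125.] y [-70. -56.]
225 39 x [-134. -125.] y [-69. -56.]
push 194 min z [202.12838266 204.77904146]
195 11 x [-145. -128.] y [-6. -1.]
205 52 x [-148. -126.] y [-6.  5.]
215 50 x [-147. -126.] y [-6.  9.]
225 45 x [-147. -126.] y [-6. -0.]
t: 2.2
ee_pos: [0.512, 0.0377, 0.1186]
eef_rot: [0.002, 0.744, -0.668, -0.003]
force: [0.2, -0.5, 0.6]
width: 0.0497
t 2.2 tcp chute [-144.2  -35.5  118.6] yaw x in chute -90.03 z [-0.006  0.001 -1.   ] F chute [ 0.2 -0.5  0.6] w 49.7
shift tool mm [-3.4 -4.4 33.6]
```

```bash
python3 -m creep '{"xyz": [[-2,-2,12],[-3,-4,24],[-3,-4,29],[-3,-4,29],[-3,-4,29]], "turn": [0,0,0,0,0]}'
python3 -c "
from g import *
st([-140,-32,63])"
```

```text
t: 2.7
ee_pos: [0.5157, 0.0411, 0.0899]
eef_rot: [0.002, 0.744, -0.668, -0.003]
force: [0.2, 0.5, 0.2]
width: 0.0501
t 2.7 tcp chute [-140.1  -32.5   89.9] yaw x in chute -90.02 z [-0.006  0.001 -1.   ] F chute [0.2 0.4 0.2] w 50.1
shift tool mm [-0.4 -0.3 26.9]
```

```bash
python3 -m creep '{"xyz": [[0,0,8],[0,0,14],[0,0,20],[0,0,25],[0,0,27],[0,0,27],[0,0,27]], "turn": [0,0,0,0,0,0,0]}'
python3 - <<'E'
from g import *
st([-140,-32,63])
p,d=eyes.capture("scene"); np.savez("scene2.npz",p=p,d=d)
cv2.imwrite("pics/scene2.png",cv2.resize(p[70:270,220:470],None,fx=3,fy=3,interpolation=2))
E
```

```text
t: 3.4
ee_pos: [0.5159, 0.0412, 0.063]
eef_rot: [0.001, 0.744, -0.668, -0.002]
force: [-0.5, 0.6, 6.8]
width: 0.0501
t 3.4 tcp chute [-139.9  -32.4   63. ] yaw x in chute -90.02 z [-0.005  0.001 -1.   ] F chute [-0.5  0.7  6.8] w 50.1
shift tool mm [-0.4  0.1  0. ]
```

View pics/scene2.png

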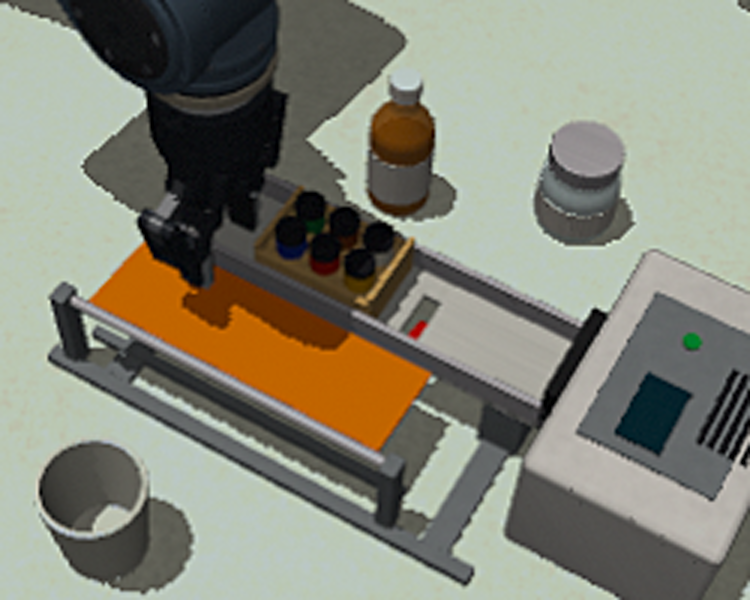

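The gate slot at zoomed (425,315) is dark, with only a sliver of red down inside it, so the tooth looks lowered. I'll check the plate angle by depth.

```bash
python3 - <<'E'
from g import *
for f in("scene1","scene2"):
    z=np.load(f+".npz");d=z["d"]
    C=chute(deptht("scene",orange(z["p"]),d))
    C=C[(C[:,0]>-110)&(C[:,0]<20)]
    k=np.polyfit(C[:,1],C[:,2],1);print(f,len(C),"slope",np.arctan(k[0]),"joint",.14-np.arctan(k[0]),"z@-64",np.polyval(k,-64))
    h=hsv(z["p"]); r=((h[...,0]<6)|(h[...,0]>174))&(h[...,1]>150)&(h[...,2]>60)
    D=chute(deptht("scene",r,d)); D=D[(abs(D[:,0])<15)&(abs(D[:,1])<35)]; print("red",len(D),np.percentile(D[:,2],[5,50,95]) if len(D) else "")
E
```

```text
scene1 2287 slope 0.130954111451089 joint 0.009045888548911002 z@-64 79.11650973683282
red 56 [63.56189897 68.88572471 71.48887062]
scene2 1960 slope -0.11574447365139134 joint 0.25574447365139136 z@-64 64.9938951257498
red 17 [29.24922876 39.8150579  43.415428  ]
```

The plate joint reads about 0.25 and the tooth is well under the floor. Now I push.

```bash
python3 -m creep '{"xyz": [[0,-5,0],[0,-10,0],[0,-14,0],[0,-18,0],[0,-24,0],[0,-31,0],[0,-38,0],[0,-45,0]], "turn": [0,0,0,0,0,0,0,0]}'
python3 -c "
from g import *
st([0,-32,63])"
```

```text
t: 4.25
ee_pos: [0.5595, 0.046, 0.0625]
eef_rot: [0.003, 0.744, -0.668, -0.003]
force: [-8.3, 0.2, 10.1]
width: 0.05
t 4.25 tcp chute [-96.  -32.3  62.5] yaw x in chute -90.01 z [-0.009  0.001 -1.   ] F chute [-8.2  1.1 10.1] w 50.0
shift tool mm [ -0.3 -96.   -1.4]
```

```bash
python3 -m creep '{"xyz": [[0,-7,0],[0,-14,0],[0,-21,0],[0,-28,-0.2],[0,-35,-0.3],[0,-42,-0.4],[0,-49,-0.4],[0,-49,-0.4]], "turn": [0,0,0,0,0,0,0,0]}'
python3 - <<'E'
from g import *
st([0,-32,63])
p,d=eyes.capture("scene"); np.savez("scene3.npz",p=p,d=d)
cv2.imwrite("pics/scene3.png",cv2.resize(p[70:270,220:470],None,fx=3,fy=3,interpolation=2))
C=chute(deptht("scene",orange(p),d)); C=C[(C[:,0]>-180)&(C[:,0]<20)&(C[:,1]<-75)]
k=np.polyfit(C[:,1],C[:,2],1);print("joint",.14-np.arctan(k[0]))
E
```

```text
t: 5.05
ee_pos: [0.6084, 0.0513, 0.0623]
eef_rot: [0.003, 0.744, -0.668, -0.004]
force: [-1.2, 0.6, 7.5]
width: 0.0502
t 5.05 tcp chute [-46.8 -32.3  62.3] yaw x in chute -90.01 z [-0.009  0.001 -1.   ] F chute [-1.1  0.8  7.5] w 50.2
shift tool mm [ -0.3 -46.8  -1.2]
joint 0.2555005970484318
```

View pics/scene3.png

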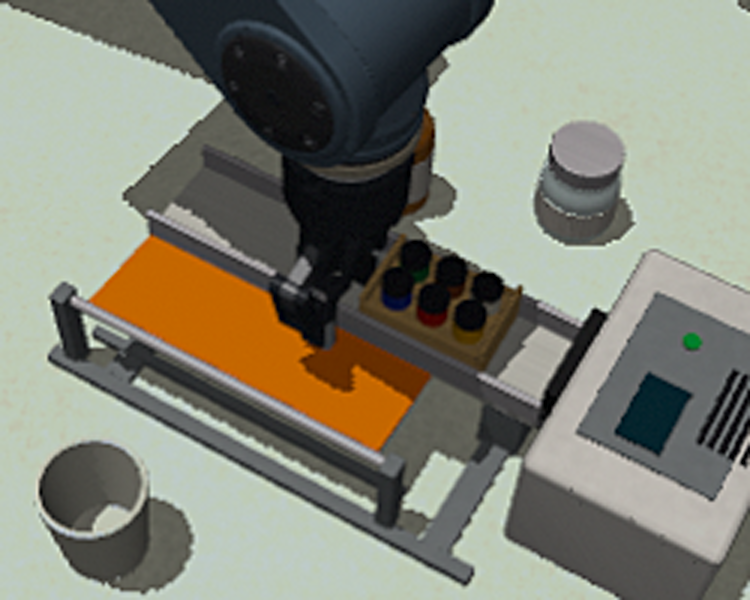

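The rack is passing flat over the lowered gate (caps at zoomed 400–490, 250–315) and the end stop at (575,355) is still ahead. I'll continue and slow down near the stop.

```bash
python3 -m creep '{"xyz": [[0,-7,0],[0,-14,0],[0,-21,0],[0,-27,-0.2],[0,-32,-0.3],[0,-36,-0.4],[0,-40,-0.4],[0,-42,-0.4]], "turn": [0,0,0,0,0,0,0,0]}'
python3 - <<'E'
from g import *
st([0,-32,63])
E
```

```text
t: 5.9
ee_pos: [0.6494, 0.0559, 0.062]
eef_rot: [0.004, 0.744, -0.668, -0.004]
force: [-6.2, 0.4, 7.4]
width: 0.0492
t 5.9 tcp chute [ -5.6 -32.2  62. ] yaw x in chute -90.0 z [-0.011  0.    -1.   ] F chute [-6.1  1.   7.4] w 49.2
shift tool mm [-0.2 -5.6 -1.1]
```

```bash
python3 -m creep '{"xyz": [[0,-1.5,0],[0,-3,0],[0,-4,0],[0,-4,0]], "turn": [0,0,0,0]}'
python3 -c "
from g import *
st([0,-32,63])"
python3 -m creep '{"xyz": [[0,-1,0],[0,-2,0],[0,-2,0]], "turn": [0,0,0]}'
python3 -c "
from g import *
st([0,-32,63])"
```

```text
t: 6.3
ee_pos: [0.6526, 0.0563, 0.0617]
eef_rot: [0.005, 0.744, -0.668, -0.005]
force: [-6.2, 0.9, 7.5]
width: 0.0497
t 6.3 tcp chute [ -2.4 -32.1  61.7] yaw x in chute -90.0 z [-0.014  0.    -1.   ] F chute [-6.1  1.6  7.5] w 49.7
shift tool mm [-0.1 -2.4 -1.3]
t: 6.6
ee_pos: [0.6533, 0.0564, 0.0615]
eef_rot: [0.006, 0.744, -0.668, -0.006]
force: [-9.1, -0.7, 10.8]
width: 0.0497
t 6.6 tcp chute [ -1.7 -32.1  61.5] yaw x in chute -89.97 z [-0.017 -0.    -1.   ] F chute [-9.2  0.3 10.8] w 49.7
shift tool mm [-0.1 -1.7 -1.5]
```

```bash
cat > look.py <<'E'
import sys
from g import *
st()
for n in("scene","top"):
    p,d=eyes.capture(n); np.savez(f"{n}{sys.argv[1]}.npz",p=p,d=d)
    q=p[100:270,300:500] if n=="scene" else cv2.convertScaleAbs(p[70:270,200:370],alpha=1.6)
    cv2.imwrite(f"pics/{n}{sys.argv[1]}.png",cv2.resize(q,None,fx=3.5 if n=="scene" else 3,fy=3.5 if n=="scene" else 3,interpolation=2))
    # wood far-board / caps
    m=np.ones(d.shape,bool);P=deptht(n,m,d);v,u=np.nonzero(d>0);C=chute(P);h=hsv(p)[v,u]
    s=(abs(C[:,1])<30)&(C[:,0]>-20)&(C[:,0]<101)
    w=s&(h[:,0]>8)&(h[:,0]<25)&(h[:,1]>70)&(C[:,2]>75)&(C[:,2]<95)
    if w.sum(): print(n,"wood x",np.percentile(C[w,0],[1,5,50,95,99]).round(1),w.sum())
    b=s&(C[:,2]>94)&(C[:,2]<105)&(h[:,2]<60); 
    if b.sum(): print("caps x",np.percentile(C[b,0],[2,50,98]).round(1),"z",np.median(C[b,2]),b.sum())
    for lo,hi in((15,45),(45,70),(70,100)):
        t=b&(C[:,0]>lo)&(C[:,0]<hi); print(lo,hi,np.median(C[t],0).round(1) if t.sum() else None)
E
python3 look.py 4
```

```text
t 6.6 tcp chute [ -1.7 -32.1  61.5] yaw x in chute -89.97 z [-0.017 -0.    -1.   ] F chute [-9.2  0.3 10.8] w 49.7
scene wood x [10.4 12.4 64.8 98.4 99.8] 525
caps x [10.3 55.6 90.3] z 98.04151668147148 576
15 45 [29.5 -5.3 98.1]
45 70 [55.7 -3.9 98. ]
70 100 [81.7 -4.2 98. ]
15 45 None
45 70 None
70 100 None
```

View pics/scene4.png

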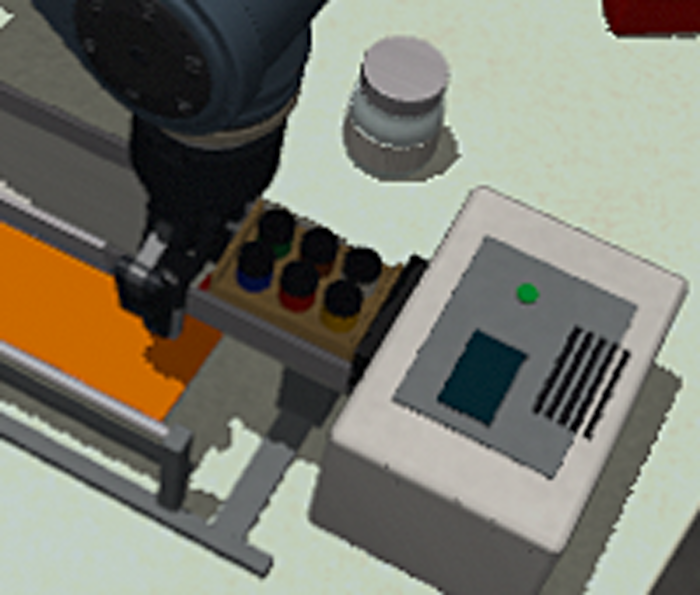

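View pics/top4.png

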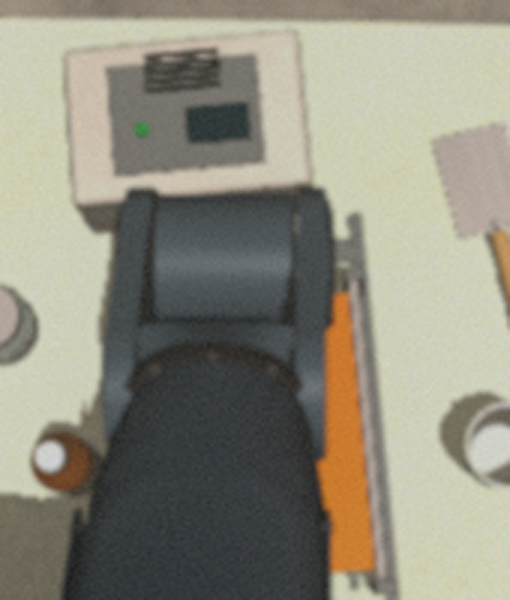

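The rack is flat and nearly against the black stop: its far board is at zoomed (400,275) and its centre at chute x ≈ 56. I'll nudge until the force shows it is seated.

```bash
python3 -m creep '{"xyz": [[0,-1.5,-0.3],[0,-3,-0.5],[0,-3,-0.5],[0,-3,-0.5]], "turn": [0,0,0,0]}'
python3 -c "
from g import *
st([0,-32,63])"
```

```text
t: 7.1
ee_pos: [0.6533, 0.0565, 0.0615]
eef_rot: [0.009, 0.745, -0.667, -0.009]
force: [-18.1, -2.0, 15.3]
width: 0.0495
t 7.1 tcp chute [ -1.6 -32.   61.5] yaw x in chute -89.92 z [-0.025 -0.001 -1.   ] F chute [-18.2  -0.   15.3] w 49.5
shift tool mm [ 0.  -1.6 -1.5]
```

There was no further advance, and the push force rose from 9 to 18 N, so the rack is seated. I'll back off a little with the gate still down, then lift.

```bash
python3 -m creep '{"xyz": [[0,2,0],[0,4,0],[0,6,0],[0,6,0]], "turn": [0,0,0,0]}'
python3 look.py 5
```

```text
t: 7.5
ee_pos: [0.6488, 0.0559, 0.0626]
eef_rot: [0.007, 0.745, -0.667, -0.007]
force: [3.3, 1.2, 7.3]
width: 0.0497
t 7.5 tcp chute [ -6.2 -32.1  62.6] yaw x in chute -89.9 z [-0.021 -0.001 -1.   ] F chute [3.4 0.9 7.3] w 49.7
scene wood x [11.3 12.6 64.8 98.4 99.6] 500
caps x [ 5.  55.4 90.2] z 98.26303267415514 581
15 45 [29.7 -1.  98.3]
45 70 [55.5 -3.6 98.3]
70 100 [81.8 -4.3 98.2]
15 45 None
45 70 None
70 100 None
```

```bash
python3 -m creep '{"xyz": [[0,0.5,-5],[0,1,-10],[0,1.5,-15],[0,2,-22],[0,3,-40],[0,4,-70],[0,5,-100],[0,5,-130]], "turn": [0,0,0,0,0,0,0,0]}'
python3 look.py 6
```

```text
t: 8.4
ee_pos: [0.6458, 0.0554, 0.1933]
eef_rot: [0.008, 0.745, -0.667, -0.008]
force: [0.7, -0.3, -0.7]
width: 0.0497
t 8.4 tcp chute [ -9.2 -32.3 193.3] yaw x in chute -89.91 z [-0.023 -0.001 -1.   ] F chute [ 0.6 -0.4 -0.7] w 49.7
scene wood x [10.7 12.7 65.2 98.4 99.9] 520
caps x [21.1 56.7 90.5] z 98.12740524444796 565
15 45 [29.9  0.3 98.1]
45 70 [55.8 -3.9 98. ]
70 100 [81.6 -2.7 98.3]
top wood x [10.  10.1 11.5 17.4 17.7] 12
15 45 None
45 70 None
70 100 None
```

View pics/scene6.png

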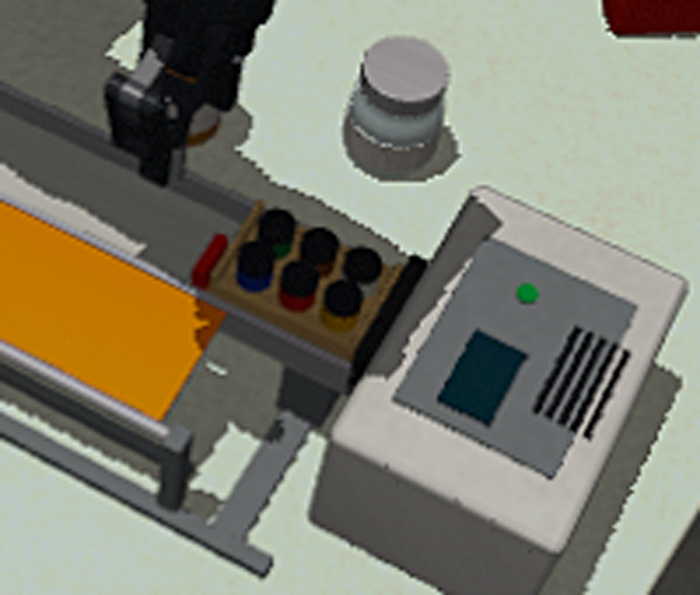

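The red tooth stands up behind the rack at zoomed (210,262), and the rack lies against the black stop. I'll retreat to get a clear top view.

```bash
python3 -m creep '{"xyz": [[10,30,-5],[30,60,-5],[60,90,-5],[90,120,-5],[120,150,-5],[150,180,-5],[180,205,-5],[180,205,-5]], "turn": [0,0,0,0,0,0,0,0]}'
python3 look.py 7
python3 - <<'E'
from g import *
for n in("scene","top"):
    z=np.load(n+"7.npz");p,d=z["p"],z["d"]
    h=hsv(p); r=((h[...,0]<6)|(h[...,0]>174))&(h[...,1]>150)&(h[...,2]>60)
    D=chute(deptht(n,r,d)); D=D[(abs(D[:,0])<15)&(abs(D[:,1])<35)]; print(n,"tooth z",len(D),np.percentile(D[:,2],[50,95]) if len(D) else "")
    if n=="scene":
        C=chute(deptht(n,orange(p),d)); C=C[(C[:,0]>-180)&(C[:,0]<20)]; k=np.polyfit(C[:,1],C[:,2],1);print("joint",.14-np.arctan(k[0]))
        a=np.load("scene0.npz")["p"]; df=cv2.absdiff(a,p).max(2)
        cv2.imwrite("pics/diff7.png",df)
E
```

```text
t: 9.3
ee_pos: [0.4614, -0.1484, 0.2041]
eef_rot: [0.006, 0.744, -0.668, -0.006]
force: [0.5, -0.1, -0.8]
width: 0.05
t 9.3 tcp chute [-214.6 -215.   204.1] yaw x in chute -90.1 z [-0.018 -0.001 -1.   ] F chute [ 0.5 -0.1 -0.8] w 50.0
scene wood x [10.8 12.7 64.5 98.3 99.6] 535
caps x [21.3 56.4 90.5] z 98.1509089983137 545
15 45 [29.6 -5.8 98.2]
45 70 [55.9 -4.8 98.1]
70 100 [81.8 -3.4 98.2]
top wood x [  9.6  10.8  50.4  98.5 100.8] 535
caps x [20.  55.7 91.9] z 99.55778225124112 350
15 45 [ 28.8   4.  100. ]
45 70 [54.9  4.7 99.5]
70 100 [80.5  4.8 99.5]
scene tooth z 58 [68.70540734 70.33217103]
joint 0.008790023569518524
top tooth z 34 [71.23716929 74.79419998]
```

View pics/top7.png

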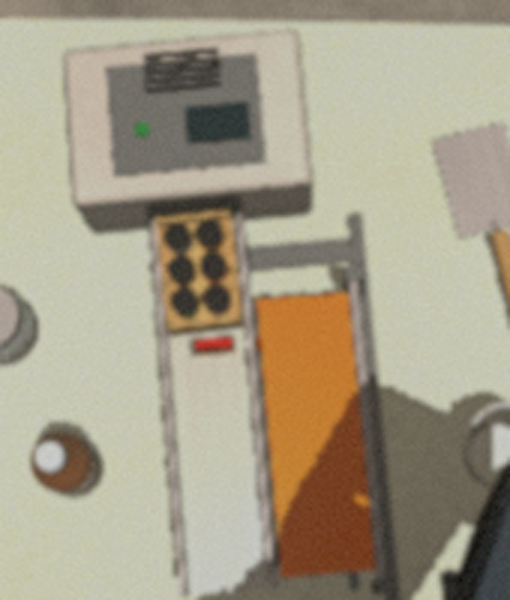

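View pics/scene7.png

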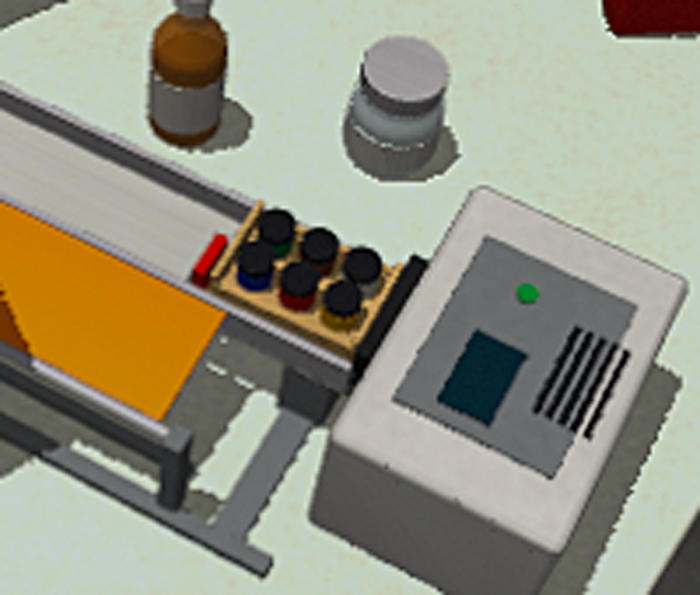

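View pics/diff7.png

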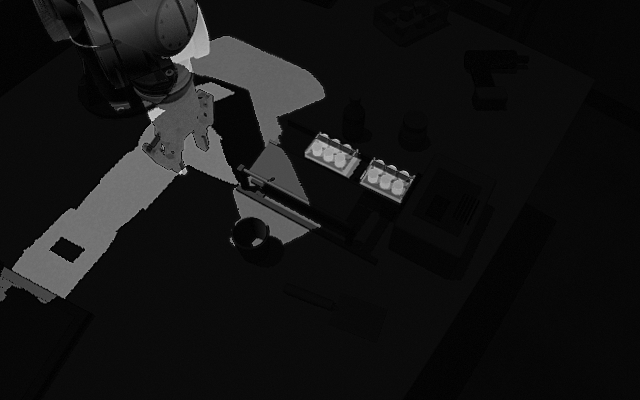

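The diff shows only the rack, the arm and shadows changed. I'll do one last frame-free check of the rack against the stop face and tooth.

```bash
python3 - <<'E'
from g import *
for f,n in(("scene0","scene"),("scene7","scene"),("top0","top"),("top7","top")):
    z=np.load(f+".npz");p,d=z["p"],z["d"]
    h=hsv(p); r=(((h[...,0]<6)|(h[...,0]>174))&(h[...,1]>150)&(h[...,2]>60)).astype(np.uint8)
    k,l,s,ce=cv2.connectedComponentsWithStats(r)
    for i in range(1,k):
        c=chute(plane(n,ce[i],.070))[0]
        if abs(c[0])<20 and abs(c[1])<30 and s[i,4]>8: print(f,"tooth",c.round(1))
    v,u=np.nonzero(d>0);C=chute(deptht(n,np.ones(d.shape,bool),d));H=h[v,u]
    k=(abs(C[:,1])<25)&(C[:,0]>95)&(C[:,0]<125)&(C[:,2]>60)&(H[:,2]<45)
    print(f,"stop black x,z",np.percentile(C[k,0],[2,10,50,90]).round(1),np.percentile(C[k,2],[5,95]).round(1),k.sum())
E
```

```text
scene0 tooth [  0.6 -10.   70. ]
scene0 stop black x,z [102.  103.1 106.8 110.5] [92.3 96.6] 112
scene7 tooth [  0.6 -10.   70. ]
scene7 stop black x,z [102.4 103.3 106.7 110.4] [92.  96.8] 107
top0 tooth [-1.9 -4.6 70. ]
top0 stop black x,z [100.1 100.5 102.6 109.8] [73.2 98.6] 153
top7 tooth [-1.9 -4.8 70. ]
top7 stop black x,z [102.7 103.5 106.8 110.1] [92.2 99.2] 73
```

```bash
python3 -c "
from g import *
st(); print(bot.sign_off())"
```

```text
t 9.4 tcp chute [-212.4 -213.   204.3] yaw x in chute -90.01 z [-0.016 -0.    -1.   ] F chute [ 1.2  0.  -0.4] w 50.0
the job is handed in; nothing more can be done
None
```

The rack is pushed along the chute to the end stop, the gate is up behind it, and the job was handed in at about 9.4 s. I straddled the chute's -y wall with the jaws partly open. One finger held the orange plate down (joint about 0.25) while the other pushed the rack past the gate. I then backed off a few millimetres, lifted so the gate could rise, and moved clear.

**Last checks:**
- **Seated:** at the end the push force rose from 9 to 18 N with only about 0.1 mm of further travel. The rack did not move when I let go.
- **Level:** the jar caps are at z 98–99.5, where a rack flat on the floor should have them.
- **Gate:** the joint is back near 0, and the tooth top is at about z 70, behind the rack.
- **Surroundings:** comparing the first and last pictures, only the rack, the arm and shadows changed. The robot was touching nothing when I handed in.

**Where the checks disagree:** measured from the tooth in each picture, the scene camera puts the rack centre at about x 55.2 and the top camera at about 56.8, against 57 for home. That is within the roughly 2 mm calibration error, so the pictures cannot rule out a gap of 1–2 mm. I judged the rack home on the force rise.

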